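Show the helper how the front brake lever goes on

TASK

Show the helper what the brake job needs by pointing: hold the fingertips two to three centimetres above each, for about two seconds each, in this order: the pivot eye of the aluminium brake lever, the middle of the steel feeler gauge's bar-shaped case, and last the empty lever bracket on the handlebar. Touch and move nothing, and keep the hand well up on the way so that it points at nothing else. Finish still pointing at the empty bracket.

Things in the scene. Friction and masses are not known exactly. Their poses are not given: they have to be found in the camera images.
- lever_eye (a point): pivot eye of the bright aluminium brake lever: centre of its top face, 10 mm above the bench. The eye is a flat round boss 24 mm across with a dark pivot hole; a gently curved blade 13 mm thick runs from it along this frame's -x for 150 mm. The lever lies loose and flat on the plywood; z is up
- lever_ball (a point): top of the 18 mm ball at the other end of the same brake lever, 150 mm from the eye, 18 mm above the bench (not to be pointed at)
- gauge_mid (a point): middle of the top face of the loose stainless steel feeler gauge, 8 mm above the bench: a flat bar-shaped case 104 x 16 x 8 mm along x with a brass rivet at its +x end and three thin blades fanned out up to 25 mm to one side (-y); z is up
- empty_bracket (a point): centre of the dark pivot hole on top of the bare aluminium fork (26 mm wide) of the empty lever bracket, 73 mm above the bench, z up. The fixed steel handlebar (22 mm thick, 620 mm long, black grips) lies across the back along this frame's y, its axis 31 mm to -x and 60 mm high; its wooden cradle is 77 mm high. The empty bracket is 150 mm from the bar's middle, to -y (the robot's right)
- fitted_bracket (a point): the other bracket of the handlebar, 300 mm to +y of the empty one, with a black lever already bolted in: top of its bolt, 79 mm above the bench (not to be pointed at)
- tyre_lever_mid (a point): middle of the top of a loose yellow plastic tyre lever, about 113 x 18 mm along x, 8 mm thick, its tip 13 mm high; bystander
- jar_cap (a point): top centre of the red twist cap of a small loose glass jar, 50 mm across and 62 mm tall, standing upright; bystander. A wrench, a screwdriver and a 70 mm tall tin lie behind the handlebar; a blue toolbox 180 mm high stands at the far right of the bench, a 50 mm high grey tray at the far left
There are look-alikes about, which are no part of the job. What is shaped like the part that bears gauge_mid but brown is not meant.

How it is judged:
By the outcome, as a careful person would: the job done as asked, in the order asked, and still so for the second after the job is handed in, with the robot touching nothing.
It also fails if it takes over 51 s, if anything falls off the work surface, if the arm or the gripper's body presses on something with over 40 N, if the wrist force passes 120 N, or if a joint passes its speed limit or range.

ROBOT

A 6-joint arm with a two-finger parallel gripper is mounted at the origin on the work surface. World frame = base frame: x ahead of the robot, y to its left, z up, the work surface at z = 0. Lengths are in m, angles in rad, forces in N, time in s.
With the tool pointing down it reaches from about 0.4 to 0.925 m from the base axis. Payload 3.4 kg.
Tool frame: the origin (TCP) lies between the finger pads; the fingertips stand r.tip_extent ahead of it and the grasp point (between the pads) lies 2 mm behind it (r.tip_extent is the distance from the TCP to the fingertips, in m); z points along the fingers, y is the line along which they close (so a half turn about z gives the same grasp; the last joint's range is limited). The gripper opens to 85 mm and grips with 20 to 120 N. Pads are 22 mm wide; open, the fingers measure 114 mm over their backs; the gripper's body (76 mm by 85 mm) begins 54 mm behind the grasp point. The pads swing forward as they close: fully open they stand 13 mm farther back than shut.
Start: joints at [-1.391, 0.307, 1.506, -0, 1.328, -0.073], TCP at [0.144, -0.557, 0.248] pointing down, gripper open.
Joint ranges: [-3.12, 3.12], [-1.05, 2.28], [0.14, 2.33], [-1.42, 4.57], [0.1, 2.73], [-2.68, 2.68]. Speed limits (rad/s): [2.57, 2.57, 3.14, 3.14, 3.14, 3.14].

INTERFACE

Orientations are given as a unit quaternion [x, y, z, w].
In Python, from cell import r, viewer, finish_job gives the robot as it stands.
- The arm moves only by the tool carry_out, never from a script. Its argument "targets" is a list that holds one entry, the list of rows, each a list of 6 numbers: the shift along the tool's x, y, z in m, then the turn, a rotation vector about the tool's x, y, z in degrees. A call has exactly 8 rows; each row shifts and turns the commanded pose from where the row before left it, along the tool's axes as they then stand; what a row does not reach is not made up. A row lasts 1/8 s, in which the tool goes at most 62.5 mm and 10.7 degrees, less where a joint would pass 70% of its speed; a pose out of reach is approached as far as the arm can. A call is refused whole if a number of a shift passes 0.0625 or a number of a turn 10.7, either way. A call with a gripper value outside its range is refused whole. "jaw" is the finger opening in m, from 0 to 0.0854, set as the call begins (left out, the last holds). The fingers move at their own pace and stop on an object; "grip_force" is the grip in N (left out, the last holds). Time passes only in rows, so rows that do not move let the fingers close, or fill a call up. It gives the time, the measured TCP pose, the force, the opening and the grip force at its end, in the units of the state.
- r.observe(): the state, without advancing time (a new reading comes with each control period).
- viewer.read_camera(name): name is "scene" or "top" or "wrist"; returns the picture (480x640x3 uint8, red, green, blue); there is no depth.
- viewer.camera_model(name): a dict with "fx", "fy", "cx", "cy" (pixels), "rvec" (rotation vector, rad) and "tvec" (3), from world to camera coordinates, as OpenCV has them; the wrist camera has in their place "T_tool_cam" (4x4, takes a point from camera to tool coordinates, whose origin is the TCP and whose axes are the flange's). Camera axes: x right, y down, z forward; pixel columns grow to the right and rows downward; lengths in m; the calibration is good to about 2 mm. A picture is of the moment at which its call begins: read the wrist's pose just before it. camera_model takes no time and is no camera call.
- finish_job(): hands the job in; it is judged then, once.
The state is a dict: "clock": time; "qpos": joint angles; "dq": joint speeds; "effort": joint torques, N m; "position": TCP position; "eef_rot": TCP orientation; "ft_force": force on the tool from outside, world axes, zero at the start; "wrist_torque": the same for the moment, N m; "grip_width": opening from 0.0 (shut) to 1.0 (fully open); "grasp_force": force on a finger pad.
Only numpy, scipy, OpenCV 4.12 (cv2) and the standard library are available. Lean on these libraries where they do the work, as an engineer would, in place of code of your own. Each camera call takes 0.05 s, during which the arm holds its last target. There are 200 camera calls.

## Working session

There is one attempt and no reset: what is moved stays moved. The work goes in short steps, Python scripts to look and compute and a tool call to move; the robot and the scene stay as the last step left them, time stands still between calls to the robot, and variables do not carry over. Pictures are saved under pics/ and viewed, at most 10 in all, crops included, and the job is handed in when it is done.

Besides the shell and the picture viewer there is one more tool, called after ">>>" by a JSON object that holds its "api" and its "payload". carry_out: Moves the arm, as the interface text tells. Its arguments: {"type":"object","properties":{"targets":{"type":"array"},"jaw":{"type":"number"},"grip_force":{"type":"number"}},"required":["targets"]}

```bash
mkdir -p pics
python3 - <<'E'
from cell import r, viewer
import cv2
for n in ("top","scene"):
    cv2.imwrite(f"pics/{n}0.png", viewer.read_camera(n)[:,:,::-1])
    print(n, viewer.camera_model(n))
print(r.observe(), r.tip_extent)
E
```

```text
top {'fx': 609.441091037699, 'fy': 609.441091037699, 'cx': 312.7894542827143, 'cy': 247.7154070249817, 'rvec': array([ 2.15040867, -2.1997918 ,  0.0764082 ]), 'tvec': array([0.02047004, 0.49021325, 1.13821891])}
scene {'fx': 495.9562463789927, 'fy': 495.9562463789927, 'cx': 323.186437118955, 'cy': 233.3916560361971, 'rvec': array([ 0.98305453,  2.60490005, -0.86778704]), 'tvec': array([ 0.36402523, -0.2272691 ,  1.2618171 ])}
{'clock': 0.1, 'qpos': array([-1.39147885e+00,  3.07536334e-01,  1.50752800e+00,  4.62624892e-06,
        1.32839795e+00, -7.35169171e-02]), 'dq': array([ 0.00153932, -0.00239221, -0.00206438,  0.00044197, -0.00108674,
       -0.00063513]), 'effort': array([-6.64903091e-04, -4.58529675e+01, -2.52607244e+01, -1.93513561e-04,
        5.55718085e-03, -1.82574681e-06]), 'position': array([ 0.14369985, -0.55615173,  0.24745684]), 'eef_rot': array([ 9.92019619e-01,  1.26080137e-01, -4.71870641e-05, -9.33625857e-04]), 'ft_force': array([-0.29265353, -0.17622025,  0.04262119]), 'wrist_torque': array([-0.00689591,  0.01072702, -0.02070214]), 'grasp_force': 0.0, 'grip_width': 1.0017677679578423} 0.017
```

View pics/top0.png

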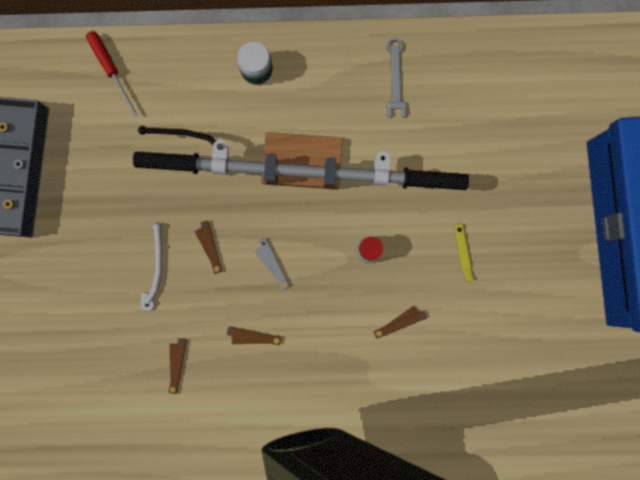

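View pics/scene0.png

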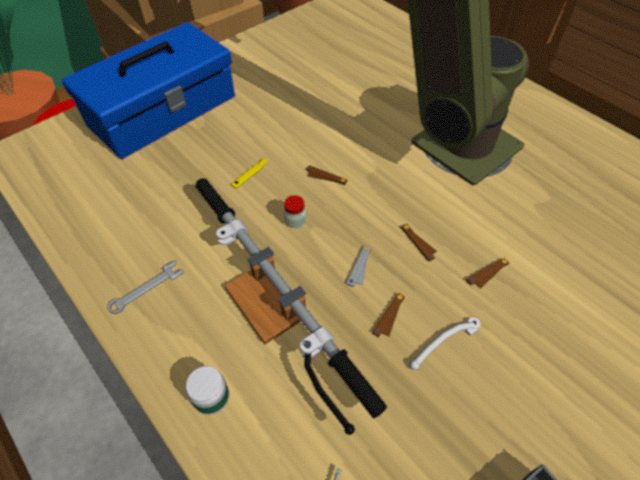

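The top view shows the lever eye near (148,302), the grey gauge from (264,243) to (283,285), and the empty bracket near (382,158). I'll zoom in on these three.

```bash
cat > h.py <<'E'
import numpy as np, cv2
from cell import r, viewer
def ray(cam,uv,z):
    m=viewer.camera_model(cam); R=cv2.Rodrigues(m['rvec'])[0]; c=-R.T@m['tvec']
    d=R.T@np.array([(uv[0]-m['cx'])/m['fx'],(uv[1]-m['cy'])/m['fy'],1]); return c+d*(z-c[2])/d[2]
E
python3 - <<'E'
from h import *
im=cv2.imread("pics/top0.png"); sc=cv2.imread("pics/scene0.png")
def c(i,u,v,w=66,h=50,k=6): return cv2.resize(i[v:v+h,u:u+w],None,fx=k,fy=k,interpolation=cv2.INTER_CUBIC)
cv2.imwrite("pics/m.png",np.vstack([np.hstack([c(im,115,270),c(im,240,240)]),np.hstack([c(im,350,135),c(sc,325,240)])]))
for n,uv,z in (("eye",(148,302),.01),("ball",(157,227),.018),("g1",(264,243),.008),("g2",(283,285),.008),("br",(382,158),.073),("fit",(220,147),.079)): print(n,ray("top",uv,z).round(4))
for n,uv,z in (("eye",(474,324),.01),("br",(226,232),.073)): print("scene",n,ray("scene",uv,z).round(4))
E
```

```text
eye [0.3947 0.3262 0.01  ]
ball [0.5374 0.3066 0.018 ]
g1 [0.5028 0.103  0.008 ]
g2 [0.4214 0.068  0.008 ]
br [ 0.6482 -0.1216  0.073 ]
fit [0.6746 0.1745 0.079 ]
scene eye [0.3928 0.3315 0.01  ]
scene br [ 0.6425 -0.1183  0.073 ]
```

View pics/m.png

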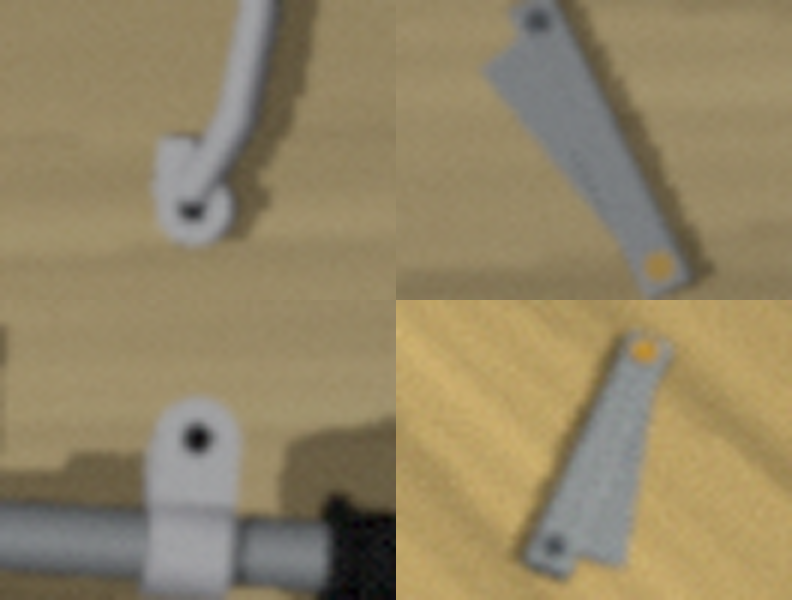

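Refined pixels from the crops, in the top view:
- Eye hole: (146.6,304.4).
- Gauge hole (263.2,242.8) and brass rivet (283.3,283.8). The case is the bar along the right edge.
- Bracket hole: (382.3,157.5), with the fork bare.

```bash
cat >> h.py <<'E'
from scipy.spatial.transform import Rotation as Ro
def T(p):
    "tool-frame shift from now to world p"
    s=r.observe(); return Ro.from_quat(s['eef_rot']).inv().apply(np.array(p)-s['position']).round(4)
E
python3 - <<'E'
from h import *
e=ray("top",(146.6,304.4),.01); a=ray("top",(263.2,242.8),.008); b=ray("top",(283.3,283.8),.008); k=ray("top",(382.3,157.5),.073)
print(e,a,b,(a+b)/2,np.linalg.norm(a-b),k)
# scene cross-check (crop: x/6-.5+325 ...)
f=lambda x,y,u,v:(u+x/6-.5,v+y/6-.5)
A=ray("scene",f(554-396,545-300,325,240),.008);B=ray("scene",f(644-396,350-300,325,240),.008);print(A,B,(A+B)/2)
E_=ray("scene",(474,323),.01);print(E_)
R=Ro.from_quat(r.observe()['eef_rot'])
P=[r.observe()['position'],(.40,-.40,.29),(.52,-.05,.29),(e[0],e[1],.29)]
for p,q in zip(P,P[1:]):print(R.inv().apply(np.array(q)-p).round(4))
E
```

```text
[0.39021126 0.32888006 0.01      ] [0.50319971 0.10456956 0.008     ] [0.42362794 0.06735202 0.008     ] [0.46341383 0.08596079 0.008     ] 0.0878453851065866 [ 0.64909635 -0.12219502  0.073     ]
[0.50188409 0.10408341 0.008     ] [0.42234533 0.06629081 0.008     ] [0.46211471 0.08518711 0.008     ]
[0.391085   0.33017792 0.01      ]
[ 0.2872 -0.0872 -0.0423]
[ 0.2037 -0.3089  0.0006]
[-0.0309 -0.3993  0.0007]
```

>>> {"api": "carry_out", "payload": {"targets": [[[0.036,-0.011,-0.006,0,0,0],[0.036,-0.011,-0.006,0,0,0],[0.036,-0.011,-0.006,0,0,0],[0.036,-0.011,-0.006,0,0,0],[0.036,-0.011,-0.006,0,0,0],[0.036,-0.011,-0.006,0,0,0],[0.036,-0.011,-0.006,0,0,0],[0.036,-0.011,-0.006,0,0,0]]], "jaw": 0}}

```text
clock: 1.1
position: [0.4014, -0.3985, 0.296]
eef_rot: [0.992, 0.126, -0.0, -0.0]
ft_force: [0.3, -0.7, 0.1]
grip_width: -0.005
grasp_force: 0.0
```

>>> {"api": "carry_out", "payload": {"targets": [[[0.025,-0.039,0,0,0,0],[0.025,-0.039,0,0,0,0],[0.025,-0.039,0,0,0,0],[0.025,-0.039,0,0,0,0],[0.025,-0.039,0,0,0,0],[0.025,-0.039,0,0,0,0],[0.025,-0.039,0,0,0,0],[0.025,-0.039,0,0,0,0]]]}}

```text
clock: 2.1
position: [0.5162, -0.0459, 0.2959]
eef_rot: [0.992, 0.126, -0.0, -0.0]
ft_force: [0.4, -0.8, 0.6]
grip_width: 0.001
grasp_force: 0.0
```

>>> {"api": "carry_out", "payload": {"targets": [[[-0.004,-0.05,0,0,0,0],[-0.004,-0.05,0,0,0,0],[-0.004,-0.05,0,0,0,0],[-0.004,-0.05,0,0,0,0],[-0.004,-0.05,0,0,0,0],[-0.004,-0.05,0,0,0,0],[-0.004,-0.05,0,0,0,0],[-0.004,-0.04,0,0,0,0]]]}}

```text
clock: 3.1
position: [0.3866, 0.3238, 0.2959]
eef_rot: [0.992, 0.127, -0.0, 0.0]
ft_force: [0.3, -1.2, 0.6]
grip_width: 0.002
grasp_force: 0.0
```

Run:
```python
from h import *
s=r.observe();print(s['clock'],s['position'],s['eef_rot'],s['grip_width'],r.tip_extent,s['qpos'])
cv2.imwrite("pics/w1.png",viewer.read_camera("wrist")[:,:,::-1]);m=viewer.camera_model("wrist");print(m)
s=r.observe()
def uv(p):
    t=Ro.from_quat(s['eef_rot']).inv().apply(np.array(p)-s['position']);c=np.linalg.inv(m['T_tool_cam'])@np.r_[t,1];return m['fx']*c[0]/c[2]+m['cx'],m['fy']*c[1]/c[2]+m['cy']
print("eye pred",uv((.3905,.3292,.01)),"tip pred",uv(s['position']+[0,0,-.017]))
print(T((.3905,.3292,.10)))
```

```text
3.1 [0.38656938 0.32381505 0.29592913] [ 9.91960977e-01  1.26543660e-01 -3.41618436e-04  7.16635811e-05] 0.0019734584643787963 0.017 [6.13369813e-01 1.72563685e-01 1.57043150e+00 1.95600448e-04
 1.39926845e+00 1.93036498e+00]
{'fx': 406.08290944327246, 'fy': 406.08290944327246, 'cx': 321.9726891992376, 'cy': 237.7501418146417, 'T_tool_cam': array([[-3.12813017e-04, -9.45412536e-01, -3.25875803e-01,
         8.44307594e-02],
       [ 9.99999855e-01, -1.52941027e-04, -5.16210796e-04,
        -1.01782235e-03],
       [ 4.38192378e-04, -3.25875917e-01,  9.45412447e-01,
        -1.25987106e-01],
       [ 0.00000000e+00,  0.00000000e+00,  0.00000000e+00,
         1.00000000e+00]])}
eye pred (np.float64(324.5451530309596), np.float64(179.14789677400228)) tip pred (np.float64(324.9387592553954), np.float64(320.63894214387534))
[0.0057 0.001  0.1959]
```

View pics/w1.png

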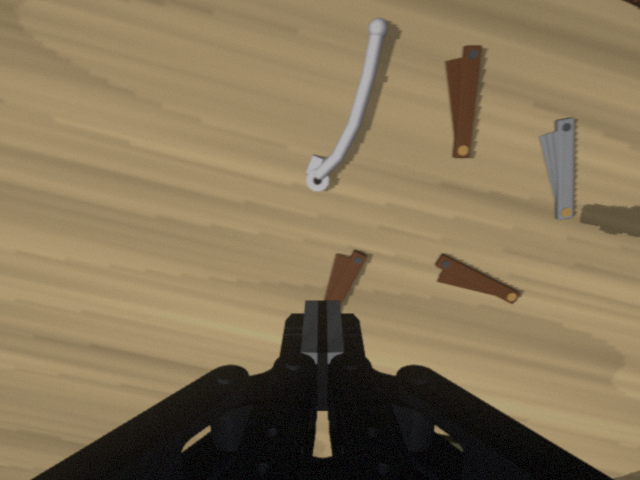

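The wrist view shows the lever eye hole at (318,182), a few pixels left of the prediction, and the shut fingertips ending at about (322,301). I'll descend partway and check again, including the tip length.

>>> {"api": "carry_out", "payload": {"targets": [[[0.001,0,0.025,0,0,0],[0.001,0,0.025,0,0,0],[0.001,0,0.025,0,0,0],[0.001,0,0.025,0,0,0],[0.001,0,0.025,0,0,0],[0,0,0.025,0,0,0],[0,0,0.025,0,0,0],[0,0,0,0,0,0]]]}}

```text
clock: 4.15
position: [0.391, 0.3221, 0.1194]
eef_rot: [0.992, 0.126, -0.002, 0.001]
ft_force: [0.3, -0.2, 0.4]
grip_width: 0.001
grasp_force: 0.0
```

```bash
cat >> h.py <<'E'
def shot(name,pts):
    s=r.observe();m=viewer.camera_model("wrist");cv2.imwrite(f"pics/{name}.png",viewer.read_camera("wrist")[:,:,::-1])
    print(s['clock'],s['position'],s['eef_rot'])
    Rt=Ro.from_quat(s['eef_rot'])
    def uv(t): c=np.linalg.inv(m['T_tool_cam'])@np.r_[t,1];return (m['fx']*c[0]/c[2]+m['cx']).round(1),(m['fy']*c[1]/c[2]+m['cy']).round(1)
    for p in pts: print(p,uv(Rt.inv().apply(np.array(p)-s['position'])),"T",T(p))
    for L in (.017,.030): print("tip",L,[uv((x,0,L)) for x in (.011,0)])
def wray(px,z):
    s=r.observe();m=viewer.camera_model("wrist");M=m['T_tool_cam'];Rt=Ro.from_quat(s['eef_rot'])
    d=Rt.apply(M[:3,:3]@[(px[0]-m['cx'])/m['fx'],(px[1]-m['cy'])/m['fy'],1]);c=Rt.apply(M[:3,3])+s['position'];return c+d*(z-c[2])/d[2]
E
python3 -c "
from h import *
shot('w2',[(.3905,.3292,.01)])"
```

```text
4.15 [0.39098884 0.32214764 0.11942353] [ 0.99202547  0.12600829 -0.00240379  0.001265  ]
(0.3905, 0.3292, 0.01) (np.float64(312.2), np.float64(240.0)) T [ 0.0005 -0.0066  0.1106]
tip 0.017 [(np.float64(324.8), np.float64(296.0)), (np.float64(324.7), np.float64(320.7))]
tip 0.03 [(np.float64(324.6), np.float64(281.8)), (np.float64(324.6), np.float64(305.0))]
```

View pics/w2.png

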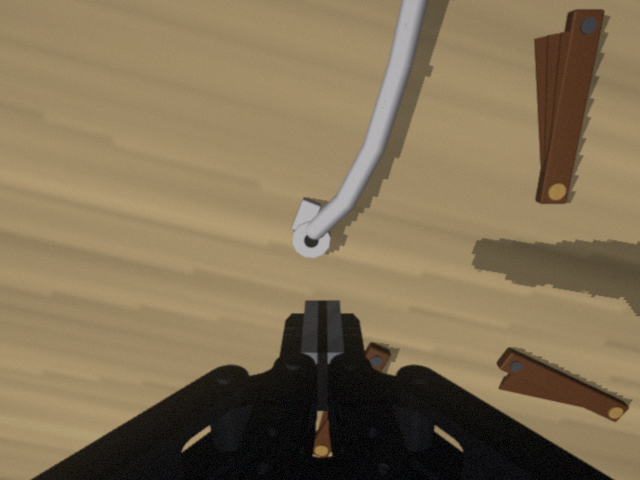

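The eye hole is at (311.5,241) against a predicted (312,240), so the estimate is good. The fingertips at row 301 agree with the 17 mm tip length. Next I descend to point.

>>> {"api": "carry_out", "payload": {"targets": [[[0,-0.003,0.012,0,0,0],[0,-0.003,0.012,0,0,0],[0,0,0.012,0,0,0],[0,0,0.012,0,0,0],[0,0,0.01,0,0,0],[0,0,0.01,0,0,0],[0,0,0,0,0,0],[0,0,0,0,0,0]]]}}

```text
clock: 5.2
position: [0.3912, 0.3293, 0.0534]
eef_rot: [0.992, 0.126, 0.0, -0.0]
ft_force: [-0.7, 0.0, 0.7]
grip_width: 0.006
grasp_force: 0.0
```

>>> {"api": "carry_out", "payload": {"targets": [[[0,0,0,0,0,0],[0,0,0,0,0,0],[0,0,0,0,0,0],[0,0,0,0,0,0],[0,0,0,0,0,0],[0,0,0,0,0,0],[0,0,0,0,0,0],[0,0,0,0,0,0]]]}}

```text
clock: 6.2
position: [0.3911, 0.3293, 0.0533]
eef_rot: [0.992, 0.126, -0.0, 0.0]
ft_force: [-0.2, 0.0, 0.6]
grip_width: -0.003
grasp_force: 0.0
```

```bash
python3 -c "
from h import *
shot('w3',[(.3905,.3292,.01)]);print(T((.3905,.3292,.052)))"
```

```text
6.2 [0.39105914 0.32926229 0.0532772 ] [ 9.92024431e-01  1.26045740e-01 -1.60608554e-05  2.69235345e-06]
(0.3905, 0.3292, 0.01) (np.float64(324.2), np.float64(292.2)) T [-0.0005 -0.0001  0.0433]
tip 0.017 [(np.float64(324.8), np.float64(296.0)), (np.float64(324.7), np.float64(320.7))]
tip 0.03 [(np.float64(324.6), np.float64(281.8)), (np.float64(324.6), np.float64(305.0))]
[-0.0005 -0.0001  0.0013]
```

View pics/w3.png

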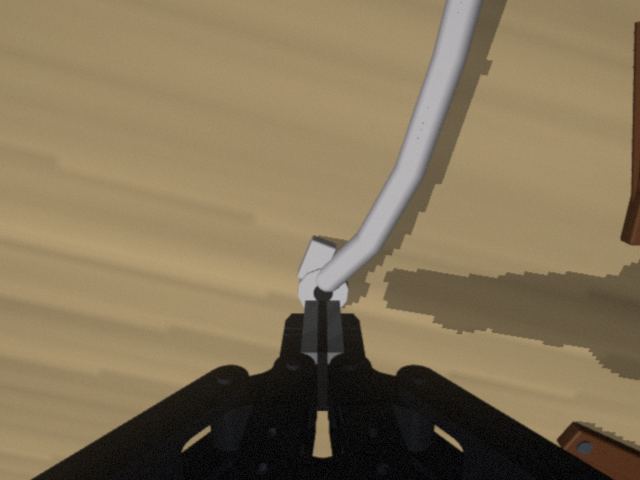

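The hole at (323,293) sits directly under the tips, about 26 mm below. I'll hold a further second, lift, move across and come partway down over the gauge.

>>> {"api": "carry_out", "payload": {"targets": [[[0,0,0,0,0,0],[0,0,0,0,0,0],[0,0,0,0,0,0],[0,0,0,0,0,0],[0,0,0,0,0,0],[0,0,0,0,0,0],[0,0,0,0,0,0],[0,0,0,0,0,0]]]}}

```text
clock: 7.25
position: [0.391, 0.3293, 0.0533]
eef_rot: [0.992, 0.126, -0.0, -0.0]
ft_force: [0.4, -0.0, -0.7]
grip_width: -0.001
grasp_force: 0.0
```

>>> {"api": "carry_out", "payload": {"targets": [[[0,0,-0.02,0,0,0],[0,0,-0.03,0,0,0],[0,0,-0.03,0,0,0],[0,0,-0.03,0,0,0],[0,0,-0.03,0,0,0],[0,0,-0.03,0,0,0],[0,0,-0.03,0,0,0],[0,0,-0.02,0,0,0]]]}}

```text
clock: 8.25
position: [0.3913, 0.3294, 0.2749]
eef_rot: [0.992, 0.126, 0.001, -0.0]
ft_force: [0.1, 0.2, 0.1]
grip_width: 0.0
grasp_force: 0.0
```

>>> {"api": "carry_out", "payload": {"targets": [[[0.001,0.032,0,0,0,0],[0.001,0.032,0,0,0,0],[0.001,0.032,0,0,0,0],[0.001,0.032,0,0,0,0],[0.001,0.032,0,0,0,0],[0.001,0.032,0,0,0,0],[0.001,0.032,0,0,0,0],[0.001,0.03,0,0,0,0]]]}}

```text
clock: 9.25
position: [0.4623, 0.0842, 0.2733]
eef_rot: [0.992, 0.126, -0.0, 0.0]
ft_force: [0.1, 0.1, 0.3]
grip_width: 0.001
grasp_force: 0.0
```

>>> {"api": "carry_out", "payload": {"targets": [[[0,0,0.025,0,0,0],[0,0,0.025,0,0,0],[0,0,0.025,0,0,0],[0,0,0.025,0,0,0],[0,0,0.025,0,0,0],[0,0,0.02,0,0,0],[0,0,0,0,0,0],[0,0,0,0,0,0]]]}}

```text
clock: 10.25
position: [0.4628, 0.0854, 0.1289]
eef_rot: [0.992, 0.126, 0.0, -0.0]
ft_force: [0.3, -0.4, 0.3]
grip_width: 0.002
grasp_force: 0.0
```

```bash
python3 -c "
from h import *
shot('w4',[(.4628,.0856,.008),(.5026,.1043,.008),(.423,.0669,.008)]);print(T((.4628,.0856,.051)))"
```

```text
10.25 [0.46277607 0.08539344 0.12886751] [ 9.92023955e-01  1.26048845e-01  4.01918042e-04 -1.26708107e-06]
(0.4628, 0.0856, 0.008) (np.float64(323.4), np.float64(236.8)) T [-0.0004 -0.0002  0.1211]
(0.5026, 0.1043, 0.008) (np.float64(310.1), np.float64(169.5)) T [ 0.0428 -0.0084  0.1212]
(0.423, 0.0669, 0.008) (np.float64(335.4), np.float64(297.2)) T [-0.0436  0.0079  0.1211]
tip 0.017 [(np.float64(324.8), np.float64(296.0)), (np.float64(324.7), np.float64(320.7))]
tip 0.03 [(np.float64(324.6), np.float64(281.8)), (np.float64(324.6), np.float64(305.0))]
[-0.0003 -0.0002  0.0781]
```

View pics/w4.png

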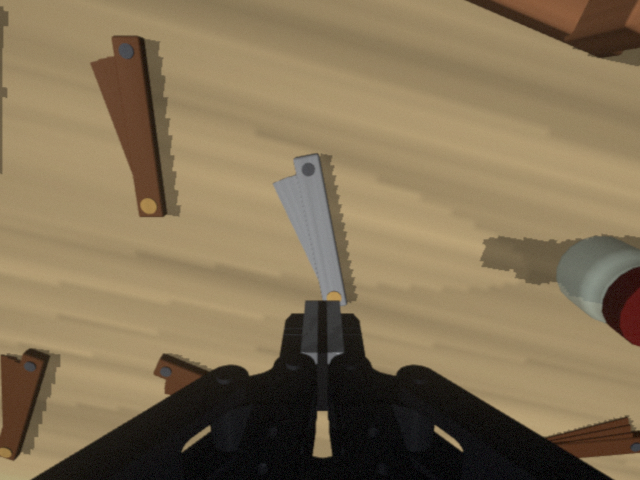

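The steel gauge's hole at (308,169) and rivet at (334,296) match the prediction within 2 px. I'll descend and hold.

>>> {"api": "carry_out", "payload": {"targets": [[[0,0,0.015,0,0,0],[0,0,0.015,0,0,0],[0,0,0.015,0,0,0],[0,0,0.015,0,0,0],[0,0,0.01,0,0,0],[0,0,0.007,0,0,0],[0,0,0,0,0,0],[0,0,0,0,0,0]]]}}

```text
clock: 11.3
position: [0.4627, 0.0854, 0.0516]
eef_rot: [0.992, 0.126, 0.0, 0.0]
ft_force: [0.1, -0.2, 0.2]
grip_width: 0.002
grasp_force: 0.0
```

>>> {"api": "carry_out", "payload": {"targets": [[[0,0,0,0,0,0],[0,0,0,0,0,0],[0,0,0,0,0,0],[0,0,0,0,0,0],[0,0,0,0,0,0],[0,0,0,0,0,0],[0,0,0,0,0,0],[0,0,0,0,0,0]]]}}

```text
clock: 12.3
position: [0.4624, 0.0853, 0.0513]
eef_rot: [0.992, 0.126, -0.0, 0.0]
ft_force: [0.3, 0.0, 0.6]
grip_width: 0.003
grasp_force: 0.0
```

>>> {"api": "carry_out", "payload": {"targets": [[[0,0,0,0,0,0],[0,0,0,0,0,0],[0,0,0,0,0,0],[0,0,0,0,0,0],[0,0,0,0,0,0],[0,0,0,0,0,0],[0,0,0,0,0,0],[0,0,0,0,0,0]]]}}

```text
clock: 13.3
position: [0.4623, 0.0854, 0.0513]
eef_rot: [0.992, 0.126, 0.0, 0.0]
ft_force: [-0.2, -0.3, -0.1]
grip_width: 0.004
grasp_force: 0.0
```

>>> {"api": "carry_out", "payload": {"targets": [[[0,0,-0.02,0,0,0],[0,0,-0.03,0,0,0],[0,0,-0.03,0,0,0],[0,0,-0.03,0,0,0],[0,0,-0.03,0,0,0],[0,0,-0.03,0,0,0],[0,0,-0.03,0,0,0],[0,0,-0.03,0,0,0]]]}}

```text
clock: 14.3
position: [0.4619, 0.0853, 0.2822]
eef_rot: [0.992, 0.126, -0.0, 0.0]
ft_force: [-0.4, 0.2, -0.5]
grip_width: -0.005
grasp_force: 0.0
```

>>> {"api": "carry_out", "payload": {"targets": [[[0.016,0.031,0,0,0,0],[0.016,0.031,0,0,0,0],[0.016,0.031,0,0,0,0],[0.016,0.031,0,0,0,0],[0.016,0.031,0,0,0,0],[0.016,0.031,0,0,0,0],[0.016,0.031,0,0,0,0],[0.016,0.03,0,0,0,0]]]}}

```text
clock: 15.3
position: [0.6485, -0.1227, 0.2809]
eef_rot: [0.992, 0.126, -0.0, -0.0]
ft_force: [0.8, -0.2, 0.3]
grip_width: 0.001
grasp_force: 0.0
```

>>> {"api": "carry_out", "payload": {"targets": [[[0,0,0.02,0,0,0],[0,0,0.025,0,0,0],[0,0,0.025,0,0,0],[0,0,0.02,0,0,0],[0,0,0.01,0,0,0],[0,0,0,0,0,0],[0,0,0,0,0,0],[0,0,0,0,0,0]]]}}

```text
clock: 16.3
position: [0.6487, -0.1219, 0.1824]
eef_rot: [0.992, 0.126, 0.001, 0.0]
ft_force: [0.1, -0.4, -0.2]
grip_width: 0.001
grasp_force: 0.0
```

```bash
python3 -c "
from h import *
shot('w5',[(.6485,-.1218,.073)]);print(T((.6485,-.1218,.115)))"
```

```text
16.3 [ 0.6486902  -0.12190963  0.18243818] [9.92017209e-01 1.26098515e-01 9.42123454e-04 3.66047939e-04]
(0.6485, -0.1218, 0.073) (np.float64(323.4), np.float64(243.3)) T [-0.0002 -0.0002  0.1093]
tip 0.017 [(np.float64(324.8), np.float64(296.0)), (np.float64(324.7), np.float64(320.7))]
tip 0.03 [(np.float64(324.6), np.float64(281.8)), (np.float64(324.6), np.float64(305.0))]
[-0.0001 -0.0002  0.0673]
```

View pics/w5.png

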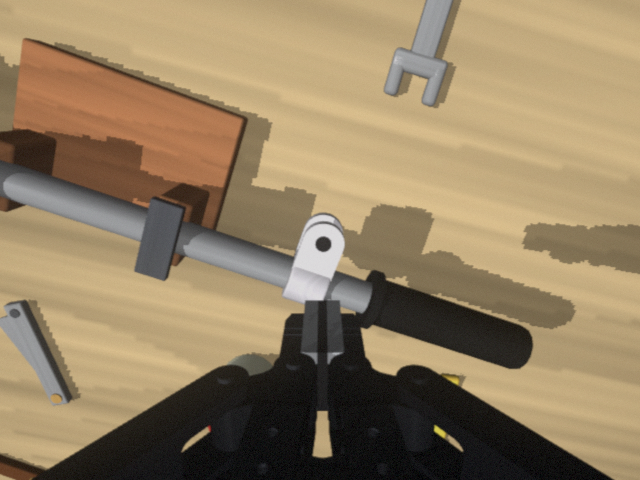

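The bracket hole at (323,244) is exactly where predicted, so I'll descend 67 mm and hold.

>>> {"api": "carry_out", "payload": {"targets": [[[0,0,0.012,0,0,0],[0,0,0.015,0,0,0],[0,0,0.015,0,0,0],[0,0,0.012,0,0,0],[0,0,0.008,0,0,0],[0,0,0.004,0,0,0],[0,0,0,0,0,0],[0,0,0,0,0,0]]]}}

```text
clock: 17.35
position: [0.6485, -0.1219, 0.1158]
eef_rot: [0.992, 0.126, 0.001, 0.0]
ft_force: [-0.1, -0.4, -0.4]
grip_width: -0.001
grasp_force: 0.0
```

>>> {"api": "carry_out", "payload": {"targets": [[[0,0,0,0,0,0],[0,0,0,0,0,0],[0,0,0,0,0,0],[0,0,0,0,0,0],[0,0,0,0,0,0],[0,0,0,0,0,0],[0,0,0,0,0,0],[0,0,0,0,0,0]]]}}

```text
clock: 18.35
position: [0.648, -0.1218, 0.1153]
eef_rot: [0.992, 0.126, -0.0, -0.0]
ft_force: [0.4, -0.1, 0.3]
grip_width: 0.001
grasp_force: 0.0
```

>>> {"api": "carry_out", "payload": {"targets": [[[0,0,0,0,0,0],[0,0,0,0,0,0],[0,0,0,0,0,0],[0,0,0,0,0,0],[0,0,0,0,0,0],[0,0,0,0,0,0],[0,0,0,0,0,0],[0,0,0,0,0,0]]]}}

```text
clock: 19.35
position: [0.648, -0.1218, 0.1153]
eef_rot: [0.992, 0.126, -0.0, -0.0]
ft_force: [0.8, 1.2, 0.4]
grip_width: -0.0
grasp_force: 0.0
```

```bash
python3 -c "
from h import *
from cell import finish_job
p=r.observe()['position'];print(p)
if abs(p[2]-.115)<.003: print(finish_job())"
```

```text
[ 0.64802222 -0.12176153  0.11527154]
the job is handed in; nothing more can be done
None
```

I pointed at the lever eye, the middle of the steel gauge's case and the empty bracket, in that order, about 26 mm above each for just over 2 s. I handed the job in at about 19 s, still pointing at the bracket, with no sign of contact in the force readings.

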